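Set out the tea samples in reverse order

TASK

Move the four tea sample tins from the wooden storage rack into the wells of the white tasting rack, one tin to a well, in reverse order: the tin that stood next to the storage rack's black end goes to the well farthest from the tasting rack's black end, and so on, until the tin that stood farthest from the black end is next to it. Keep every tin upright and leave all four standing flat in their wells.

Things in the scene. Friction and masses are not known exactly. Their poses are not given: they have to be found in the camera images.
- storage_rack: Fixed wooden board 76 x 235 x 8 mm with four coloured tabs in a row. Origin: centre of its underside. y runs along the row to the black end stop (16 mm long, 30 mm high, small knob). Places at y = +87, +29, -29, -87 mm, x = 0. Beware: plugs and a hanging cord jut from the far wall to world x = 0.56 m, y = -0.22 to -0.07 m, up to 0.35 m high; keep gripper and wrist clear.
- tasting_rack: Fixed white tray 72 x 235 mm with four wells between grey walls. Well floor 8 mm above the table, walls 3 to 5 mm thick, tops 18 mm above the table; each well is 55 mm along y by 62 mm along x. Origin: centre of its underside. y runs along the row to the black end stop (16 mm long, 30 mm high, small knob). Well centres at y = +87, +29, -29, -87 mm, x = 0.
- red_tin_mid (a point): Centre (half-way up) of the loose red tin: upright round aluminium sample tin with red lid and red band, diameter 38 mm, height 75 mm, about 0.1 kg, rigid. z points up to the lid. At the start it stands on the red tab.
- yellow_tin_mid (a point): Centre (half-way up) of the loose yellow tin: upright round aluminium sample tin with yellow lid and yellow band, diameter 38 mm, height 75 mm, about 0.1 kg, rigid. z points up to the lid. At the start it stands on the yellow tab.
- green_tin_mid (a point): Centre (half-way up) of the loose green tin: upright round aluminium sample tin with green lid and green band, diameter 38 mm, height 75 mm, about 0.1 kg, rigid. z points up to the lid. At the start it stands on the green tab.
- blue_tin_mid (a point): Centre (half-way up) of the loose blue tin: upright round aluminium sample tin with blue lid and blue band, diameter 38 mm, height 75 mm, about 0.1 kg, rigid. z points up to the lid. At the start it stands on the blue tab.
- red_tab: Flat red tab 68 x 48 x 3 mm, fixed on the storage rack in one of its four places; it shows which place the red tin had at the start. Origin: centre of its underside, 8 mm above the table.
- yellow_tab: Flat yellow tab 68 x 48 x 3 mm, fixed on the storage rack in one of its four places; it shows which place the yellow tin had at the start. Origin: centre of its underside, 8 mm above the table.
- green_tab: Flat green tab 68 x 48 x 3 mm, fixed on the storage rack in one of its four places; it shows which place the green tin had at the start. Origin: centre of its underside, 8 mm above the table.
- blue_tab: Flat blue tab 68 x 48 x 3 mm, fixed on the storage rack in one of its four places; it shows which place the blue tin had at the start. Origin: centre of its underside, 8 mm above the table.

How it is judged:
By the outcome, as a careful person would: the job done as asked, in the order asked, and still so for the second after the job is handed in, with the robot touching nothing.
It also fails if it takes over 131 s, if anything falls off the work surface, if the arm or the gripper's body presses on something with over 40 N, if the wrist force passes 120 N, or if a joint passes its speed limit or range.

ROBOT

A 6-joint arm with a two-finger parallel gripper is mounted at the origin on the work surface; the furniture and walls round the work are solid. World frame = base frame: x ahead of the robot, y to its left, z up, the work surface at z = 0. Lengths are in m, angles in degrees, forces in N, time in s.
With the tool pointing down it reaches from about 0.325 to 0.75 m from the base axis. Payload 7.6 kg.
Tool frame: the origin (TCP) lies midway between the tips of the shut fingers; the grasp point (between the pads) lies 19 mm behind it; z points along the fingers, y is the direction in which the jaws open and shut (so a half turn about z gives the same grasp; the last joint's range is limited). The gripper opens to 85 mm and grips with 20 to 120 N. Pads are 22 mm wide; open, the fingers measure 114 mm over their backs; the gripper's body (76 mm by 85 mm) begins 54 mm behind the grasp point. The pads swing forward as they close: fully open they stand 13 mm farther back than shut.
Start: joints at [70.113, 2.991, 80.254, -0, 96.75, -4.028], TCP at [0.143, 0.505, 0.231] pointing down, gripper open.
Joint ranges: [-166.34, 166.34], [-52.06, 124.39], [6.96, 135.62], [-60.46, 240.46], [14.63, 156.25], [-167.68, 167.68]. Speed limits (degrees/s): [147.25, 147.25, 172.46, 180, 180, 180].

INTERFACE

Orientations are given as a 3x3 rotation matrix whose columns are the frame's x, y, z axes.
In Python, from rig import * gives the robot as it stands.
- The arm moves only by the shell command python3 -m creep 'ROWS' [FORCE]. ROWS is JSON, a list of rows, each a list of 7 numbers: the shift along the tool's x, y, z in mm, then the turn, a rotation vector about the tool's x, y, z in degrees, then the opening, from -1 (shut) to 1 (fully open). A call has 1 to 20 rows; each row is the pose to reach, as a shift and turn from the pose commanded when the call began, along the tool's axes at that moment; what a row does not reach only later rows make up. A row lasts 1/10 s, in which the tool goes at most 50 mm and 8.59 degrees, less where a joint would pass 70% of its speed; a pose out of reach is approached as far as the arm can. A call with a gripper value outside its range is refused whole. The fingers move at their own pace and stop on an object; FORCE is the grip in N (left out, the last holds). Time passes only in rows, so rows that repeat a pose let the fingers close. It gives the time, the measured TCP pose, the force and the opening at its end, in the units of the state.
- state(): the state, without advancing time (a new reading comes with each control period).
- read_camera(name): name is "side" or "top" or "wrist"; returns a dict with "img" (480x640x3 uint8, blue, green, red), "vertical_fov" (degrees; the focal length in pixels is half the picture's height over the tangent of half this angle, whatever the lens; pixels are square), "cx", "cy" (the principal point, pixels), "origin" and "attitude" of the camera in the world. Camera axes: x right, y down, z forward; pixel columns grow to the right and rows downward; lengths in m; the calibration is good to about 2 mm. A picture is of the moment at which its call begins. There is no depth.
- job_done(): hands the job in, once; it reports no verdict.
The state is a dict: "clock": time; "joints": joint angles; "joint_vel": joint speeds; "joint_torque": joint torques, N m; "position": TCP position; "eef_rot": TCP orientation; "ft_force": force on the tool from outside, world axes, zero at the start; "wrist_torque": the same for the moment, N m; "width": finger opening in m.
Only numpy, scipy, OpenCV 4.12 (cv2) and the standard library are available. Lean on these libraries where they do the work, as an engineer would, in place of code of your own. Each camera call takes 0.05 s, during which the arm holds its last target. There are 200 camera calls.

## Working session

There is one attempt and no reset: what is moved stays moved. The work goes in short steps, Python scripts to look and compute and a shell command to move; the robot and the scene stay as the last step left them, time stands still between calls to the robot, and variables do not carry over. Pictures are saved under pics/ and viewed, about 12 in all and at most 16, crops included, and the job is handed in when it is done.

```bash
ls; mkdir -p pics; python3 - <<'E'
from rig import *
import cv2
s=state(); print(s)
for n in("side","top"):
    c=read_camera(n); cv2.imwrite(f"pics/{n}0.png",c["img"]); print(n,{k:v for k,v in c.items() if k!="img"})
E
```

```text
pics
{'clock': 0.0, 'joints': array([ 7.01106483e+01,  3.02926778e+00,  8.03138067e+01, -2.01240786e-03,
        9.67491047e+01, -4.02700186e+00]), 'joint_vel': array([-0.05448154,  0.03632213, -0.03204629,  0.0110617 ,  0.04759443,
       -0.00266687]), 'joint_torque': array([ 3.77598381e-04, -3.81665933e+01, -3.60190701e+01, -1.05953409e-04,
        6.24812121e-03, -5.33980455e-06]), 'position': array([0.14337307, 0.50472919, 0.23044677]), 'eef_rot': array([[-9.61919985e-01,  2.73330711e-01, -5.14532710e-04],
       [ 2.73331184e-01,  9.61918780e-01, -1.52473245e-03],
       [ 7.81824719e-05, -1.60730845e-03, -9.99998705e-01]]), 'ft_force': array([ 0.3102118 , -0.25663828,  0.09858202]), 'wrist_torque': array([-0.0105918 ,  0.07007634, -0.01734089]), 'width': 0.08528439027920186}
side {'vertical_fov': 48.54927361756141, 'cx': 315.10379615379117, 'cy': 244.6321995819291, 'origin': array([0.49722961, 0.59636623, 0.49142007]), 'attitude': array([[-0.99974922,  0.01366254, -0.01774352],
       [ 0.02221196,  0.50411837, -0.86334889],
       [-0.0028507 , -0.86352649, -0.50429542]])}
top {'vertical_fov': 43.8220280211761, 'cx': 315.75395856076614, 'cy': 238.844295752766, 'origin': array([ 0.38649673, -0.13039041,  0.92016364]), 'attitude': array([[-0.02886676, -0.99706575,  0.07089859],
       [-0.99949855,  0.0278682 , -0.01503351],
       [ 0.01301359, -0.07129701, -0.99737023]])}
```

View pics/top0.png

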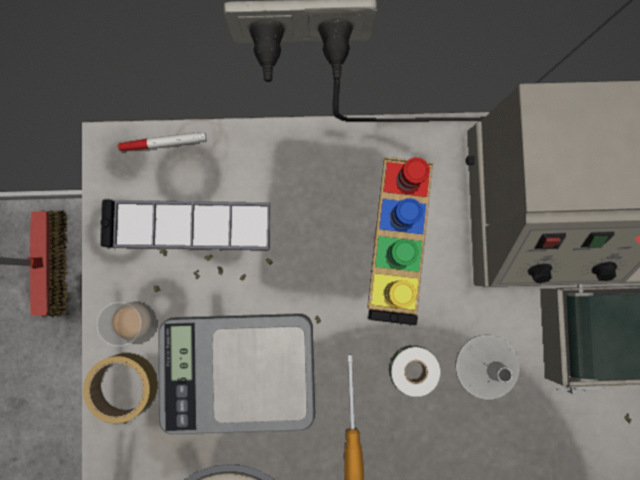

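View pics/side0.png

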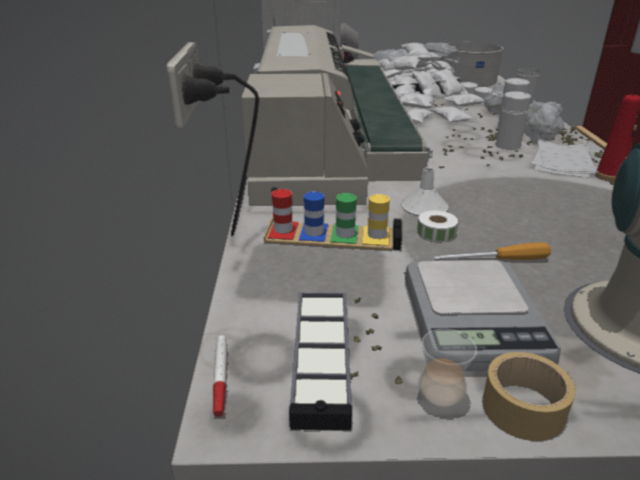

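Top view: the storage rack runs from its black end (372–416, 317) up through yellow (402,293), green (403,252), blue (406,213) and red (414,172). The tasting rack's black end is at left (108,222), with wells at columns 135, 173, 211 and 249 in row 225. So yellow goes to the rightmost well, then green, then blue, and red goes next to the black end.

```bash
cat > h.py <<'E'
import numpy as np, cv2
def ray(c,u,v,z):
    f=240/np.tan(np.radians(c["vertical_fov"])/2)
    d=c["attitude"]@np.array([(u-c["cx"])/f,(v-c["cy"])/f,1])
    return c["origin"]+d*(z-c["origin"][2])/d[2]
def proj(c,p):
    f=240/np.tan(np.radians(c["vertical_fov"])/2)
    q=c["attitude"].T@(np.asarray(p)-c["origin"]); return q[:2]/q[2]*f+[c["cx"],c["cy"]]
E
python3 - <<'E'
from rig import *
from h import *
c=read_camera("top"); im=c["img"]
cv2.imwrite("pics/crop0.png",cv2.resize(im[145:335,350:490],None,fx=3,fy=3,interpolation=cv2.INTER_CUBIC))
g=(im.min(2)>190).astype(np.uint8); g[:195]=0;g[255:]=0;g[:,:100]=0;g[:,290:]=0
n,l,st,ce=cv2.connectedComponentsWithStats(g)
for i in range(1,n):
    if st[i,4]>200: print("well",st[i],ce[i],ray(c,*ce[i],.008))
for n,u,v in(("y",403,293),("g",404,252),("b",407,213),("r",415,171)): print(n,ray(c,u,v,.086))
for n,u,v in(("tabtopR",409,177),("stop",393,318)): print(n,ray(c,u,v,.011))
print("machine",ray(c,472,130,.05),ray(c,480,285,.05))
E
```

```text
well [ 118  205   34   39 1276] [134.59404389 224.26959248] [0.4814173  0.13218864 0.008     ]
well [ 156  206   35   39 1278] [172.96087637 224.63693271] [0.47923692 0.07371909 0.008     ]
well [ 194  206   35   39 1280] [211.13203125 225.33671875] [0.47655001 0.01546398 0.008     ]
well [ 232  207   35   39 1294] [249.08887172 225.70633694] [ 0.47437623 -0.04256131  0.008     ]
y [ 0.36666828 -0.26247296  0.086     ]
g [ 0.42385035 -0.26612844  0.086     ]
b [ 0.47869018 -0.27253051  0.086     ]
r [ 0.53815661 -0.28626039  0.086     ]
tabtopR [ 0.5426912  -0.29062205  0.011     ]
stop [ 0.327606   -0.25768208  0.011     ]
machine [ 0.60401943 -0.38039965  0.05      ] [ 0.37415474 -0.38117488  0.05      ]
```

View pics/crop0.png

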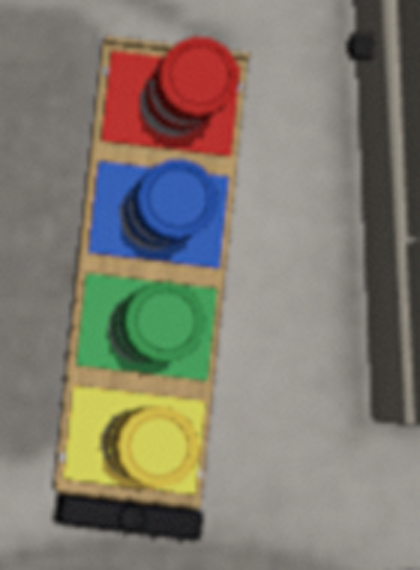

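The lids sit about 58 mm apart, the wells are 58 mm apart, and the reaches run from 0.45 to 0.61 m, so the measurements agree. Next I'll go round in front, square the tool to the world, and look with the wrist camera.

```bash
python3 -m creep '[[-325,-277,0,0,0,-15.9,0.3],[-325,-277,0,0,0,-15.9,0.3],[-325,-277,0,0,0,-15.9,0.3],[-325,-277,0,0,0,-15.9,0.3],[-325,-277,0,0,0,-15.9,0.3],[-325,-277,0,0,0,-15.9,0.3],[-325,-277,0,0,0,-15.9,0.3],[-325,-277,0,0,0,-15.9,0.3],[-325,-277,0,0,0,-15.9,0.3],[-325,-277,0,0,0,-15.9,0.3],[-325,-277,0,0,0,-15.9,0.3]]' && python3 -m creep '[[15,-412,0,0,0,0,0.3],[15,-412,0,0,0,0,0.3],[15,-412,0,0,0,0,0.3],[15,-412,0,0,0,0,0.3],[15,-412,0,0,0,0,0.3],[15,-412,0,0,0,0,0.3],[15,-412,0,0,0,0,0.3],[15,-412,0,0,0,0,0.3],[15,-412,0,0,0,0,0.3],[15,-412,0,0,0,0,0.3],[15,-412,0,0,0,0,0.3],[15,-412,0,0,0,0,0.3]]'
python3 - <<'E'
from rig import *
from h import *
s=state(); print(s["clock"],s["position"],s["eef_rot"].round(4),s["joints"],s["width"])
c=read_camera("wrist"); cv2.imwrite("pics/w0.png",c["img"]); np.save("w0.npy",c,allow_pickle=True); print(c["origin"],c["attitude"],c["vertical_fov"])
E
```

```text
clock: 1.25
position: [0.3804, 0.1495, 0.231]
eef_rot: [[-1.0, 0.001, -0.001], [0.001, 1.0, 0.0], [0.001, 0.0, -1.0]]
ft_force: [-0.6, -0.5, -0.1]
width: 0.0551
clock: 2.45
position: [0.3663, -0.2606, 0.2314]
eef_rot: [[-1.0, -0.003, 0.0], [-0.003, 1.0, 0.0], [-0.0, 0.0, -1.0]]
ft_force: [-1.1, 0.1, -0.3]
width: 0.0555
2.45 [ 0.3662597  -0.26060929  0.23144555] [[-1.0e+00 -3.3e-03  4.0e-04]
 [-3.3e-03  1.0e+00  2.0e-04]
 [-4.0e-04  2.0e-04 -1.0e+00]] [-4.01567580e+01 -9.41836291e+00  9.21648174e+01  2.36342681e-02
  9.72409446e+01 -1.30340822e+02] 0.055496121731592796
[ 0.29535372 -0.26083742  0.37548192] [[-3.38629512e-03  9.60634262e-01  2.77795514e-01]
 [ 9.99994049e-01  3.43603250e-03  3.07796273e-04]
 [-6.58834770e-04  2.77794904e-01 -9.60640181e-01]] 60.704663051100326
```

View pics/w0.png

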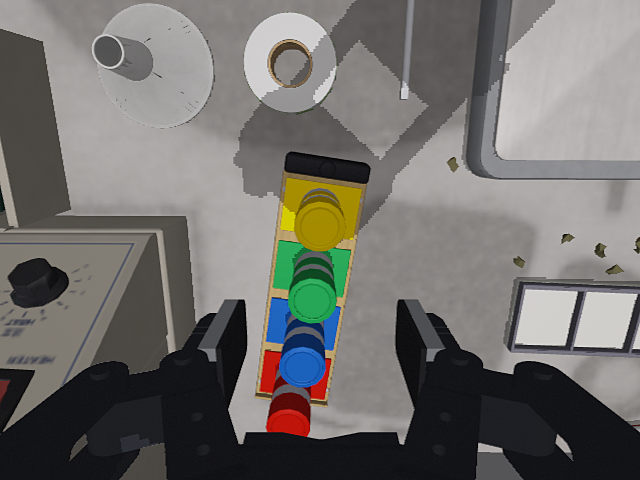

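The wrist view shows the lids in a row: yellow (320,228), green (312,300), blue (302,366), red (289,422). The camera rides on the base side of the tool.

```bash
python3 - <<'E'
from rig import *
from h import *
c=np.load("w0.npy",allow_pickle=True).item()
for n,u,v in(("y",320,227),("g",312,299),("b",302,366),("r",289,419)): print(n,ray(c,u,v,.086))
t=read_camera("top")
for n,u,v in(("y",402.7,294),("g",404,252.3),("b",408,211),("r",416.3,170.3)): print(n,ray(t,u,v,.086))
for x,y in((.4814,.1322),(.4792,.0737),(.4766,.0155),(.4744,-.0426)): print(proj(c,(x,y,.008)))
E
```

```text
y [ 0.36665933 -0.26138329  0.086     ]
g [ 0.42338268 -0.26734506  0.086     ]
b [ 0.48184336 -0.27554561  0.086     ]
r [ 0.53257615 -0.28693153  0.086     ]
y [ 0.36529184 -0.26199914  0.086     ]
g [ 0.42342961 -0.26611184  0.086     ]
b [ 0.48148391 -0.27405493  0.086     ]
r [ 0.53910925 -0.28814613  0.086     ]
[718.34601791 322.3567671 ]
[659.65374263 320.13286658]
[601.16163806 317.53323356]
[542.49372894 315.29561592]
```

The two cameras agree to 1–2 mm, except for red's x (6 mm), which I'll check again later. Picking yellow.

```bash
python3 -m creep '[[0,-1,50,0,0,0,0.3],[0,-1,100,0,0,0,0.3],[0,-1,140,0,0,0,0.3],[0,-1,165,0,0,0,0.3],[0,-1,180,0,0,0,0.3],[0,-1,191,0,0,0,0.3],[0,-1,191,0,0,0,0.3],[0,-1,191,0,0,0,0.3],[0,-1,191,0,0,0,-1],[0,-1,191,0,0,0,-1],[0,-1,191,0,0,0,-1],[0,-1,191,0,0,0,-1],[0,-1,191,0,0,0,-1],[0,-1,191,0,0,0,-1],[0,-1,191,0,0,0,-1],[0,-1,191,0,0,0,-1]]' 30
```

```text
clock: 4.15
position: [0.3664, -0.2637, 0.0416]
eef_rot: [[-1.0, -0.001, 0.002], [-0.001, 1.0, -0.001], [-0.002, -0.001, -1.0]]
ft_force: [-0.4, 2.1, 6.4]
width: 0.0373
```

```bash
python3 -m creep '[[0,0,-30,0,0,0,-1],[0,0,-80,0,0,0,-1],[0,0,-130,0,0,0,-1],[-108,220,-150,0,0,90,-1],[-108,220,-150,0,0,90,-1],[-108,220,-150,0,0,90,-1],[-108,220,-150,0,0,90,-1],[-108,220,-150,0,0,90,-1],[-108,220,-150,0,0,90,-1],[-108,220,-150,0,0,90,-1],[-108,220,-150,0,0,90,-1],[-108,220,-150,0,0,90,-1],[-108,220,-150,0,0,90,-1],[-108,220,-150,0,0,90,-1],[-108,220,-150,0,0,90,-1],[-108,220,-150,0,0,90,-1],[-108,220,-150,0,0,90,-1]]'
python3 - <<'E'
from rig import *
from h import *
s=state(); print(s["position"],s["width"],s["joints"].round(1))
c=read_camera("wrist"); cv2.imwrite("pics/w1.png",c["img"])
for y in (.131,.073,.0148,-.043): print(proj(c,(.478-(.131-y)*.0385,y,.008)))
E
```

```text
clock: 5.85
position: [0.4734, -0.0432, 0.1902]
eef_rot: [[-0.002, 1.0, -0.0], [1.0, 0.002, 0.0], [0.0, -0.0, -1.0]]
ft_force: [-0.2, 0.0, -1.7]
width: 0.0379
[ 0.47344629 -0.0431845   0.19024836] 0.03788843380023907 [-9.7 -4.2 92.1  0.  92.1 -9.8]
[328.44612936 -30.76415133]
[324.83055974  59.84113797]
[321.57188697 141.50267984]
[318.64866959 214.75779167]
```

View pics/w1.png

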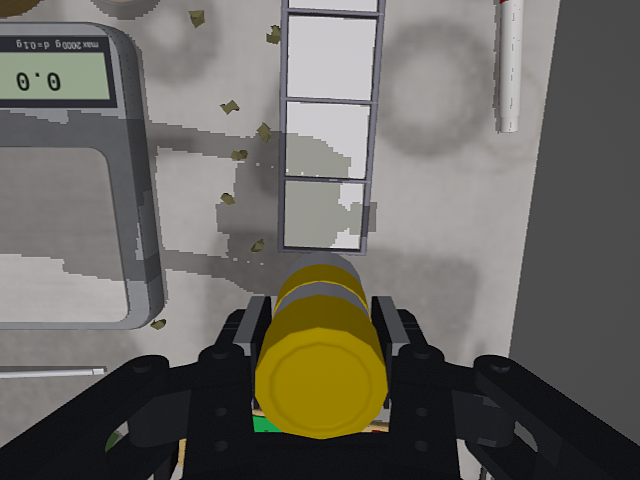

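The tin is held upright. The wells show at (324,215), (327,141) and (332,58). Rows match my prediction; columns are 5 px right, so I add about 3 mm in x.

```bash
python3 -m creep '[[0,3,40,0,0,0,-1],[0,3,85,0,0,0,-1],[0,3,115,0,0,0,-1],[0,3,135,0,0,0,-1],[0,3,145,0,0,0,-1],[0,3,149,0,0,0,-1],[0,3,152,0,0,0,-1],[0,3,152,0,0,0,-1],[0,3,152,0,0,0,-1]]'; python3 -m creep '[[0,0,0,0,0,0,-0.05],[0,0,0,0,0,0,0.1],[0,0,0,0,0,0,0.3],[0,0,0,0,0,0,0.3],[0,0,0,0,0,0,0.3],[0,0,-20,0,0,0,0.3],[0,0,-60,0,0,0,0.3],[0,0,-110,0,0,0,0.3],[0,0,-150,0,0,0,0.3],[0,0,-150,0,0,0,0.3]]'
python3 - <<'E'
from rig import *
from h import *
c=read_camera("wrist"); cv2.imwrite("pics/w2.png",c["img"])
print([proj(c,(.477,-.043,z)) for z in(.008,.083)])
E
```

```text
clock: 6.8
position: [0.4772, -0.0432, 0.0393]
eef_rot: [[-0.001, 1.0, 0.002], [1.0, 0.001, -0.0], [-0.0, 0.002, -1.0]]
ft_force: [-0.7, 0.6, -0.8]
width: 0.0376
clock: 7.8
position: [0.4791, -0.0436, 0.1951]
eef_rot: [[-0.001, 1.0, 0.012], [1.0, 0.001, -0.002], [-0.002, 0.012, -1.0]]
ft_force: [0.8, 0.1, 0.1]
width: 0.0553
[array([316.03366948, 212.64956255]), array([316.13774652, 236.6879423 ])]
```

View pics/w2.png

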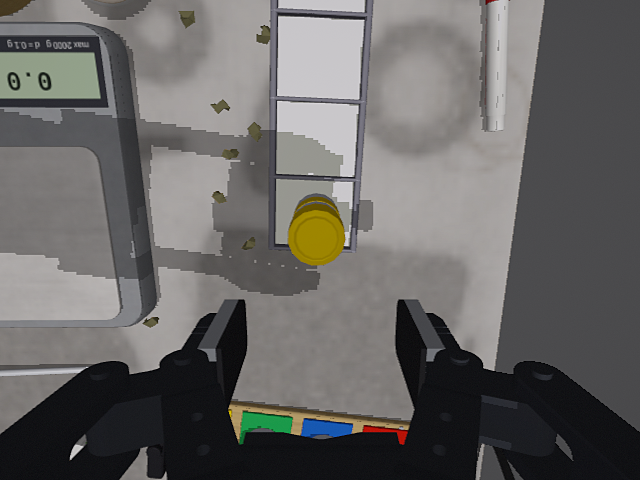

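Yellow stands in the end well, lid at (317,237) against (316,237) predicted. Green next.

```bash
python3 -m creep '[[-223,-53,0,0,0,-90,0.3],[-223,-53,0,0,0,-90,0.3],[-223,-53,0,0,0,-90,0.3],[-223,-53,0,0,0,-90,0.3],[-223,-53,0,0,0,-90,0.3],[-223,-53,0,0,0,-90,0.3],[-223,-53,0,0,0,-90,0.3],[-223,-53,0,0,0,-90,0.3],[-223,-53,0,0,0,-90,0.3],[-223,-53,0,0,0,-90,0.3],[-223,-53,0,0,0,-90,0.3],[-223,-53,0,0,0,-90,0.3],[-223,-53,0,0,0,-90,0.3],[-223,-53,0,0,0,-90,0.3]]'
```

```text
clock: 9.25
position: [0.4235, -0.2661, 0.1877]
eef_rot: [[-1.0, 0.002, -0.001], [0.002, 1.0, 0.001], [0.001, 0.001, -1.0]]
ft_force: [-0.1, -0.3, -0.1]
width: 0.056
```

```bash
python3 -m creep '[[0,0,50,0,0,0,0.3],[0,0,95,0,0,0,0.3],[0,0,125,0,0,0,0.3],[0,0,140,0,0,0,0.3],[0,0,148,0,0,0,0.3],[0,0,148,0,0,0,0.3],[0,0,148,0,0,0,0.3],[0,0,148,0,0,0,-1],[0,0,148,0,0,0,-1],[0,0,148,0,0,0,-1],[0,0,148,0,0,0,-1],[0,0,148,0,0,0,-1],[0,0,148,0,0,0,-1],[0,0,148,0,0,0,-1],[0,0,148,0,0,0,-1]]'
```

```text
clock: 10.75
position: [0.4244, -0.2667, 0.0417]
eef_rot: [[-1.0, -0.001, 0.002], [-0.001, 1.0, -0.001], [-0.002, -0.001, -1.0]]
ft_force: [-0.6, 0.5, 6.9]
width: 0.0374
```

```bash
python3 -m creep '[[0,0,-30,0,0,0,-1],[0,0,-80,0,0,0,-1],[0,0,-130,0,0,0,-1],[-55,281,-150,0,0,90,-1],[-55,281,-150,0,0,90,-1],[-55,281,-150,0,0,90,-1],[-55,281,-150,0,0,90,-1],[-55,281,-150,0,0,90,-1],[-55,281,-150,0,0,90,-1],[-55,281,-150,0,0,90,-1],[-55,281,-150,0,0,90,-1],[-55,281,-150,0,0,90,-1],[-55,281,-150,0,0,90,-1],[-55,281,-150,0,0,90,-1],[-55,281,-150,0,0,90,-1],[-55,281,-150,0,0,90,-1],[-55,281,-150,0,0,90,-1]]'
```

```text
clock: 12.45
position: [0.4784, 0.0148, 0.1902]
eef_rot: [[-0.002, 1.0, -0.0], [1.0, 0.002, 0.0], [0.0, -0.0, -1.0]]
ft_force: [0.0, 0.3, -1.4]
width: 0.037
```

Then lower, release, lift, and go back above blue (0.4817, −0.2745).

```bash
python3 -m creep '[[0,0,40,0,0,0,-1],[0,0,85,0,0,0,-1],[0,0,115,0,0,0,-1],[0,0,135,0,0,0,-1],[0,0,145,0,0,0,-1],[0,0,149,0,0,0,-1],[0,0,152,0,0,0,-1],[0,0,152,0,0,0,-1],[0,0,152,0,0,0,-1]]'; python3 -m creep '[[0,0,0,0,0,0,-0.05],[0,0,0,0,0,0,0.1],[0,0,0,0,0,0,0.3],[0,0,0,0,0,0,0.3],[0,0,0,0,0,0,0.3],[0,0,-20,0,0,0,0.3],[0,0,-60,0,0,0,0.3],[0,0,-110,0,0,0,0.3],[0,0,-150,0,0,0,0.3],[0,0,-150,0,0,0,0.3]]'
python3 -m creep '[[-289,3,0,0,0,-90,0.3],[-289,3,0,0,0,-90,0.3],[-289,3,0,0,0,-90,0.3],[-289,3,0,0,0,-90,0.3],[-289,3,0,0,0,-90,0.3],[-289,3,0,0,0,-90,0.3],[-289,3,0,0,0,-90,0.3],[-289,3,0,0,0,-90,0.3],[-289,3,0,0,0,-90,0.3],[-289,3,0,0,0,-90,0.3],[-289,3,0,0,0,-90,0.3],[-289,3,0,0,0,-90,0.3],[-289,3,0,0,0,-90,0.3],[-289,3,0,0,0,-90,0.3]]'
python3 - <<'E'
from rig import *
from h import *
c=read_camera("wrist"); cv2.imwrite("pics/w3.png",c["img"]); np.save("w3.npy",c,allow_pickle=True)
print(proj(c,(.4817,-.2745,.086)),proj(c,(.538,-.2875,.086)))
E
```

```text
clock: 13.35
position: [0.4791, 0.0148, 0.0393]
eef_rot: [[-0.001, 1.0, 0.002], [1.0, 0.001, 0.0], [0.0, 0.002, -1.0]]
ft_force: [0.8, -1.1, -0.7]
width: 0.0373
clock: 14.35
position: [0.4811, 0.0148, 0.1951]
eef_rot: [[-0.001, 1.0, 0.012], [1.0, 0.001, -0.0], [-0.0, 0.012, -1.0]]
ft_force: [0.4, -0.4, -0.6]
width: 0.0555
clock: 15.75
position: [0.4816, -0.2741, 0.188]
eef_rot: [[-1.0, 0.002, -0.0], [0.002, 1.0, 0.0], [0.0, 0.0, -1.0]]
ft_force: [-0.4, -0.2, -0.2]
width: 0.0555
[320.39117108 243.28324886] [300.9778724  324.94092127]
```

View pics/w3.png

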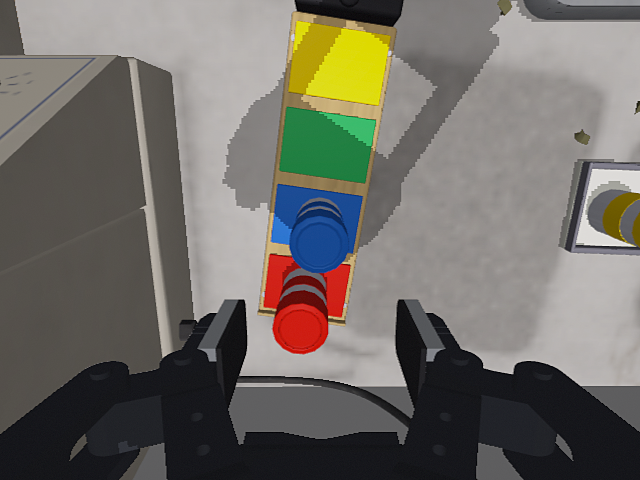

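Blue's lid is at (319,244) as predicted. Red's is at (301,328), so red is at x ≈ 0.5395. Picking blue, and swinging back from the plugs while carrying it.

```bash
python3 -m creep '[[0,0,50,0,0,0,0.3],[0,0,95,0,0,0,0.3],[0,0,125,0,0,0,0.3],[0,0,140,0,0,0,0.3],[0,0,148,0,0,0,0.3],[0,0,148,0,0,0,0.3],[0,0,148,0,0,0,0.3],[0,0,148,0,0,0,-1],[0,0,148,0,0,0,-1],[0,0,148,0,0,0,-1],[0,0,148,0,0,0,-1],[0,0,148,0,0,0,-1],[0,0,148,0,0,0,-1],[0,0,148,0,0,0,-1],[0,0,148,0,0,0,-1]]'; python3 -m creep '[[0,0,-30,0,0,0,-1],[0,0,-80,0,0,0,-1],[0,0,-130,0,0,0,-1],[30,20,-150,0,0,0,-1],[40,60,-150,0,0,8,-1],[40,110,-150,0,0,16,-1],[40,160,-150,0,0,24,-1],[40,210,-150,0,0,32,-1],[30,260,-150,0,0,40,-1],[10,305,-150,0,0,48,-1],[0,347,-150,0,0,90,-1],[0,347,-150,0,0,90,-1],[0,347,-150,0,0,90,-1],[0,347,-150,0,0,90,-1],[0,347,-150,0,0,90,-1],[0,347,-150,0,0,90,-1],[0,347,-150,0,0,90,-1],[0,347,-150,0,0,90,-1]]'
```

```text
clock: 17.3
position: [0.4826, -0.2747, 0.0421]
eef_rot: [[-1.0, -0.001, 0.003], [-0.001, 1.0, -0.002], [-0.003, -0.002, -1.0]]
ft_force: [0.2, 0.6, 6.6]
width: 0.0374
clock: 19.1
position: [0.4814, 0.0728, 0.1903]
eef_rot: [[-0.002, 1.0, 0.0], [1.0, 0.002, 0.0], [0.0, 0.0, -1.0]]
ft_force: [-0.0, -0.5, -1.6]
width: 0.0371
```

```bash
python3 -m creep '[[0,0,40,0,0,0,-1],[0,0,85,0,0,0,-1],[0,0,115,0,0,0,-1],[0,0,135,0,0,0,-1],[0,0,145,0,0,0,-1],[0,0,149,0,0,0,-1],[0,0,152,0,0,0,-1],[0,0,152,0,0,0,-1],[0,0,152,0,0,0,-1]]'; python3 -m creep '[[0,0,0,0,0,0,-0.05],[0,0,0,0,0,0,0.1],[0,0,0,0,0,0,0.3],[0,0,0,0,0,0,0.3],[0,0,0,0,0,0,0.3],[0,0,-20,0,0,0,0.3],[0,0,-60,0,0,0,0.3],[0,0,-110,0,0,0,0.3],[0,0,-150,0,0,0,0.3],[0,0,-150,0,0,0,0.3]]'
python3 -m creep '[[-40,-20,0,0,0,-8,0.3],[-80,-35,0,0,0,-16,0.3],[-120,-35,0,0,0,-24,0.3],[-165,-35,0,0,0,-32,0.3],[-210,-35,0,0,0,-40,0.3],[-255,-35,0,0,0,-48,0.3],[-300,-35,0,0,0,-56,0.3],[-340,-35,0,0,0,-64,0.3],[-360,-35,0,0,0,-72,0.3],[-360,-35,0,0,0,-80,0.3],[-360,-35,0,0,0,-90,0.3],[-360,-35,0,0,0,-90,0.3],[-360,-35,0,0,0,-90,0.3],[-360,0,0,0,0,-90,0.3],[-360,35,0,0,0,-90,0.3],[-360,58,0,0,0,-90,0.3],[-360,58,0,0,0,-90,0.3],[-360,58,0,0,0,-90,0.3],[-360,58,0,0,0,-90,0.3]]'
python3 - <<'E'
from rig import *
from h import *
c=read_camera("wrist"); cv2.imwrite("pics/w4.png",c["img"])
print(proj(c,(.5395,-.2875,.086)))
E
```

```text
clock: 20.0
position: [0.4821, 0.0729, 0.0393]
eef_rot: [[-0.001, 1.0, 0.002], [1.0, 0.001, 0.0], [0.0, 0.002, -1.0]]
ft_force: [0.8, 0.1, -1.8]
width: 0.0373
clock: 21.0
position: [0.4841, 0.0731, 0.1952]
eef_rot: [[-0.001, 1.0, 0.012], [1.0, 0.001, 0.001], [0.001, 0.012, -1.0]]
ft_force: [0.1, 0.3, -0.2]
width: 0.0558
clock: 22.9
position: [0.539, -0.2872, 0.1881]
eef_rot: [[-1.0, 0.0, -0.0], [0.0, 1.0, 0.0], [0.0, 0.0, -1.0]]
ft_force: [0.9, -0.5, -0.6]
width: 0.0557
[320.58762846 243.92091179]
```

View pics/w4.png

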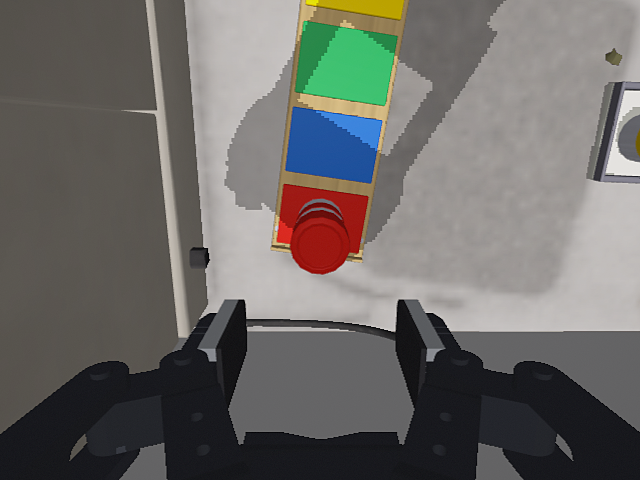

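Red's lid is centred at (320,245) as predicted. Picking it, lifting, drawing back, then carrying it across.

```bash
python3 -m creep '[[0,0,50,0,0,0,0.3],[0,0,95,0,0,0,0.3],[0,0,125,0,0,0,0.3],[0,0,140,0,0,0,0.3],[0,0,148,0,0,0,0.3],[0,0,148,0,0,0,0.3],[0,0,148,0,0,0,0.3],[0,0,148,0,0,0,-1],[0,0,148,0,0,0,-1],[0,0,148,0,0,0,-1],[0,0,148,0,0,0,-1],[0,0,148,0,0,0,-1],[0,0,148,0,0,0,-1],[0,0,148,0,0,0,-1],[0,0,148,0,0,0,-1]]'; python3 -m creep '[[0,0,-30,0,0,0,-1],[0,0,-80,0,0,0,-1],[0,0,-130,0,0,0,-1],[0,0,-150,0,0,0,-1],[40,0,-150,0,0,0,-1],[80,0,-150,0,0,0,-1],[95,30,-150,0,0,8,-1],[95,70,-150,0,0,16,-1],[95,115,-150,0,0,24,-1],[95,160,-150,0,0,32,-1],[95,205,-150,0,0,40,-1],[95,250,-150,0,0,48,-1],[90,295,-150,0,0,56,-1],[80,340,-150,0,0,64,-1],[65,380,-150,0,0,72,-1],[55,418,-150,0,0,80,-1],[55,418,-150,0,0,88,-1],[55,418,-150,0,0,90,-1],[55,418,-150,0,0,90,-1],[55,418,-150,0,0,90,-1]]'
```

```text
clock: 24.45
position: [0.5406, -0.2876, 0.0422]
eef_rot: [[-1.0, -0.001, 0.003], [-0.001, 1.0, -0.002], [-0.003, -0.002, -1.0]]
ft_force: [-0.9, 1.1, 5.5]
width: 0.0373
clock: 26.45
position: [0.4844, 0.1307, 0.1904]
eef_rot: [[-0.003, 1.0, 0.0], [1.0, 0.003, 0.0], [0.0, 0.0, -1.0]]
ft_force: [0.6, -1.2, -0.7]
width: 0.0372
```

```bash
python3 -m creep '[[0,0,40,0,0,0,-1],[0,0,85,0,0,0,-1],[0,0,115,0,0,0,-1],[0,0,135,0,0,0,-1],[0,0,145,0,0,0,-1],[0,0,149,0,0,0,-1],[0,0,152,0,0,0,-1],[0,0,152,0,0,0,-1],[0,0,152,0,0,0,-1]]'; python3 -m creep '[[0,0,0,0,0,0,-0.05],[0,0,0,0,0,0,0.1],[0,0,0,0,0,0,0.3],[0,0,0,0,0,0,0.3],[0,0,0,0,0,0,0.3],[0,0,-20,0,0,0,0.3],[0,0,-60,0,0,0,0.3],[0,0,-110,0,0,0,0.3],[0,0,-150,0,0,0,0.3],[50,-40,-170,0,0,0,0.3],[100,-80,-170,0,0,0,0.3],[150,-120,-170,0,0,0,0.3],[180,-160,-170,0,0,0,0.3],[180,-160,-170,0,0,0,0.3],[180,-160,-170,0,0,0,0.3],[180,-160,-170,0,0,0,0.3]]'
python3 - <<'E'
from rig import *
from h import *
a=read_camera("top");b=read_camera("side")
cv2.imwrite("pics/fin.png",np.vstack([cv2.resize(a["img"][180:280,90:300],None,fx=3,fy=3),cv2.resize(b["img"][230:440,200:480],(630,300))]))
for x,y in((.484,.131),(.4815,.073),(.479,.015),(.477,-.043)): print([((proj(a,(x,y,z))-[90,180])*3).round() for z in(.008,.083)], proj(b,(x,y,.083)))
E
```

```text
clock: 27.35
position: [0.4851, 0.131, 0.0393]
eef_rot: [[-0.001, 1.0, 0.002], [1.0, 0.001, 0.0], [0.0, 0.002, -1.0]]
ft_force: [-0.3, 0.5, 0.0]
width: 0.0379
clock: 28.95
position: [0.3238, 0.3112, 0.2084]
eef_rot: [[-0.003, 1.0, 0.0], [1.0, 0.003, 0.0], [0.0, 0.0, -1.0]]
ft_force: [-0.0, -0.2, 0.7]
width: 0.0557
[array([136., 128.]), array([ 90., 112.])] [318.65222953 347.83313963]
[array([250., 129.]), array([214., 114.])] [319.36133585 316.30181809]
[array([364., 131.]), array([338., 116.])] [319.97007808 289.2333145 ]
[array([478., 132.]), array([462., 117.])] [320.14761964 265.74781501]
```

View pics/fin.png

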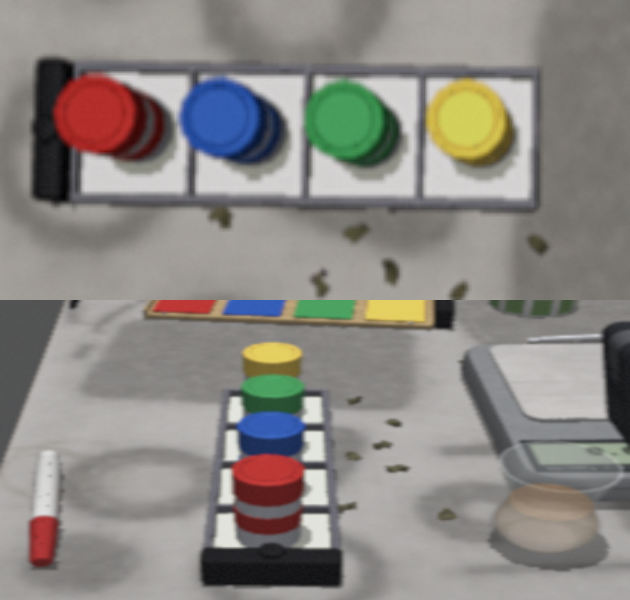

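All four tins stand upright, one to a well. From the black end they run red (98,114), blue (221,118), green (345,120), yellow (467,120), and each lid is within about 8 crop px (under 3 px in the camera picture, roughly 4 mm) of where an upright tin should show. The gripper is clear.

```bash
python3 -c "
from rig import *
print(job_done())"
```

```text
the job is handed in; nothing more can be done
None
```

All four tins are in the tasting rack in reverse order, one to a well, and I handed the job in at about 29 s on the robot clock. From the tasting rack's black end they run red, blue, green, yellow; on the storage rack they ran yellow, green, blue, red.

- **Final check:** the top and side pictures show every tin upright inside its well. Each lid is within about 4 mm of where a tin standing flat should appear. The gripper was clear of everything when I handed in.
- **Forces:** the readings at the end of each move never exceeded about 7 N. That peak came as the fingers closed on the tins; I did not see values during moves.
- **Disagreements:** the first wrist and top views put the red tin 6 mm apart in x, and a closer look settled it before the grasp. The wells also appeared about 4 mm farther out in x in the wrist view than in the top view. I placed the tins between the two, which the wells' 12 mm clearance allows.

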